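Half-beam check on the bench photometer

ROBOT

A 6-joint arm with a two-finger parallel gripper is mounted at the origin on the work surface. World frame = base frame: x ahead of the robot, y to its left, z up, the work surface at z = 0. Lengths are in mm, angles in rad, forces in N, time in s.
With the tool pointing down it reaches from about 300 to 775 mm from the base axis. Payload 14.6 kg.
Tool frame: the origin (TCP) lies on the centre line of the jaws, within the pads' length; the fingertips stand 8 mm ahead of it and the grasp point (between the pads) lies 11 mm behind it; z points along the fingers, y is the direction in which the jaws open and shut (so a half turn about z gives the same grasp; the last joint's range is limited). The gripper opens to 94 mm and grips with 3 to 60 N. Pads are 16 mm wide; open, the fingers measure 119 mm over their backs; the gripper's body (75 mm by 177 mm) begins 78 mm behind the grasp point.
Start: joints at [-1.297, 0.3, 1.521, -0, 1.321, -0.067], TCP at [183.825, -518.36, 213.446] pointing down, gripper open.
Joint ranges: [-3.03, 3.03], [-0.79, 2.21], [0.23, 2.52], [-1.04, 4.18], [0, 3.07], [-2.55, 2.55]. Speed limits (rad/s): [2.22, 2.22, 2.57, 3.14, 3.14, 3.14].

INTERFACE

Orientations are given as [roll, pitch, yaw] about the fixed x, y, z axes, in that order (R = Rz(yaw) Ry(pitch) Rx(roll)).
In Python, from cell import read_state, cams, manip gives the robot as it stands.
- The arm moves only by the shell command python3 -m handwheel 'ROWS' [OPENING] [FORCE]. ROWS is JSON, a list of rows, each a list of 4 numbers: the shift along the tool's x, y, z in m, then the turn about the tool's z in degrees. In form: [[dx, dy, dz, turn], ...]. A call has 1 to 5 rows; each row is the pose to reach, as a shift and turn from the pose measured when the call began, along the tool's axes at that moment; what a row does not reach only later rows make up. A row lasts 1/8 s, in which the tool goes at most 62.5 mm and 10.7 degrees, less where a joint would pass 70% of its speed; a pose out of reach is approached as far as the arm can. A call with a gripper value outside its range is refused whole. OPENING is the closure, from 0 (fully open) to 1 (shut), set as the call begins (- or left out, the last holds). The fingers move at their own pace and stop on an object; FORCE is the grip in N (left out, the last holds). Time passes only in rows, so rows that repeat a pose let the fingers close. It gives the time, the measured TCP pose, the force and the opening at its end, in the units of the state.
- read_state(): the state, without advancing time (a new reading comes with each control period).
- cams.camera(name): name is "side" or "top"; returns the picture (400x640x3 uint8, red, green, blue); there is no depth.
- cams.get_calibration(name): a dict with "vertical_fov" (degrees; the focal length in pixels is half the picture's height over the tangent of half this angle, whatever the lens; pixels are square), "cx", "cy" (the principal point, pixels), "dist_coeffs" ([k1, k2, p1, p2, k3] as OpenCV has them; the pictures are not rectified), "R" (3x3) and "t" (3): a world point X has camera coordinates R X + t. Camera axes: x right, y down, z forward; pixel columns grow to the right and rows downward; lengths in mm; the calibration is good to about 2 mm. A picture is of the moment at which its call begins. get_calibration takes no time and is no camera call.
- manip.sign_off(): hands the job in, once; it reports no verdict.
The state is a dict: "clock": time; "joints": joint angles; "qd": joint speeds; "effort": joint torques, N m; "eef_pos": TCP position; "eef_rot": TCP orientation; "wrist_force": force on the tool from outside, world axes, zero at the start; "moment": the same for the moment, N m; "finger_gap": finger opening in mm.
Only numpy, scipy, OpenCV 4.12 (cv2) and the standard library are available. Lean on these libraries where they do the work, as an engineer would, in place of code of your own. Each camera call takes 0.05 s, during which the arm holds its last target. There are 200 camera calls.

TASK

Do the half-beam check on the bench photometer: first push the vial carriage away from you until its spring detent snaps it fully home, so that the near vial stands in the beam, then draw the sprung shutter's tab towards you to the middle one of its three marks (half open) and hold it there steadily for the reading, finishing while still holding it. Keep the shutter closed until the carriage is home, never let the shutter go fully open (full light overloads the detector), and leave the glassware on the bench undisturbed.

Things in the scene. Friction and masses are not known exactly. Their poses are not given: they have to be found in the camera images.
- photometer: Bench photometer: aluminium rail 500 x 60 mm, its top 40 mm up, crosswise before the robot; finned grey lamp housing (86 x 90, 150 mm high) on its +y end, dark detector box (70 x 80, 126 mm high) on its -y end; between them the shutter (nearer the lamp) and the vial stage, square to the rail. Origin on the bench under its middle; y along the rail (the beam), x across, away from the robot, z up.
- carriage_travel (a joint): Travel of the vial carriage along the photometer's +x, in m: 0 = drawn fully out towards the robot, 0.045 = fully home on its end stop (near vial in the beam). About 1 N of friction; from 0.033 a sprung ball resists with up to about 6 N, past 0.041 it snaps the carriage on to the stop and keeps it there. Starts at 0 to 0.022.
- carriage: Upright aluminium thumb tab on the carriage's robot end, 12 (x) x 24 (y) x 44 mm high; origin at the centre of its foot, 74 mm above the bench, axes as the photometer's; pushed along +x. The carriage is a black tray 50 mm wide with two capped vials, 30 mm wide, caps 128 mm above the bench, 55 and 100 mm from the tab along +x; else the stage is no higher than the tab's foot.
- shutter_opening (a joint): Opening of the sprung shutter along the photometer's -x (towards the robot), in m: 0 = closed on its stop (starts there and springs back there when let go), 0.020 = half open, 0.040 = fully open on the stop. The spring pushes back with 3 N when closed, 9 N at half, 15 N fully open (300 N/m); friction about 0.5 N.
- shutter: Upright aluminium thumb tab on top of the shutter, 12 (x) x 20 (y) x 36 mm high; origin at the centre of its foot, 125 mm above the bench, 3 mm over the flat top of the black housing (36 mm wide in y; from the closed tab it reaches 36 mm along +x, 66 mm along -x). An index line marks the middle of each y face. Axes as the photometer's; it opens along -x.
- half_mark (a point): Middle one of three short white lines, 20 mm apart, across the top of the shutter housing, 122 mm above the bench: the tab's middle stands over the farthest line from the robot when closed, over this one when half open, over the nearest when fully open. The point lies on the tab's line of travel, and does not move with it.
- beaker: Loose glass beaker, 70 mm across its rim, 90 mm high; origin at the centre of its underside. A bystander, in front of one end of the photometer.
- dropper_bottle: Loose amber dropping bottle with a red rubber teat, 44 mm across, 111 mm high; origin at the centre of its underside. A bystander, in front of the other end of the photometer.
- spare_vial: Loose capped glass vial, 30 mm across, 62 mm high, standing behind the photometer; origin at the centre of its underside. A bystander.

How it is judged:
By the outcome, as a careful person would: the job done as asked, in the order asked, and still so for the second after the job is handed in, while the arm keeps its last pose, push and grip.
It also fails if it takes over 51 s, if anything falls off the work surface, if the arm or the gripper's body presses on something with over 40 N, if the wrist force passes 120 N, or if a joint passes its speed limit or range.

## Working session

There is one attempt and no reset: what is moved stays moved. The work goes in short steps, Python scripts to look and compute and a shell command to move; the robot and the scene stay as the last step left them, time stands still between calls to the robot, and variables do not carry over. Pictures are saved under pics/ and viewed, about 8 in all and at most 12, crops included, and the job is handed in when it is done.

```bash
ls; mkdir -p pics
python3 - <<'E'
from cell import read_state,cams,manip
import cv2
for n in("side","top"):
    im=cams.camera(n); cv2.imwrite(f"pics/{n}0.png",im[:,:,::-1]); c=cams.get_calibration(n); print(n,c)
print(read_state())
E
```

```text
pics
side {'vertical_fov': 57.59845159879551, 'cx': 323.19171065390003, 'cy': 199.58429207717944, 'dist_coeffs': array([-0.08134681,  0.        ,  0.        ,  0.        ,  0.        ]), 'R': array([[-0.90226354, -0.43112947, -0.00692   ],
       [-0.27704697,  0.59194949, -0.75686246],
       [ 0.330402  , -0.68097223, -0.65353756]]), 't': array([518.04145264, 240.37223878, 564.54082326])}
top {'vertical_fov': 50.283477623594976, 'cx': 315.70065887546303, 'cy': 192.45349424950763, 'dist_coeffs': array([-0.02025439,  0.        ,  0.        ,  0.        ,  0.        ]), 'R': array([[-0.01016597, -0.99941093, -0.0327787 ],
       [-0.98671943,  0.01534057, -0.16170785],
       [ 0.16211544,  0.03069946, -0.98629414]]), 't': array([  34.33999873,  596.90886144, 1009.10988715])}
{'clock': 0.1, 'joints': array([-1.29662160e+00,  3.00435763e-01,  1.52149907e+00, -1.34978999e-06,
        1.32071829e+00, -6.65830554e-02]), 'qd': array([-0.0007262 , -0.00192193, -0.00363355,  0.00202705,  0.00051042,
       -0.00099877]), 'effort': array([ 3.00133841e-03, -5.32642865e+01, -3.53282046e+01,  7.09149381e-02,
        2.35203240e-02, -5.43443230e-05]), 'eef_pos': array([ 183.75551446, -518.15721216,  212.9404074 ]), 'eef_rot': array([-3.14053445e+00, -6.92523985e-05,  3.40758076e-01]), 'wrist_force': array([-0.29142791, -0.06190411,  0.23950312]), 'moment': array([-0.03582736,  0.01837677, -0.02064684]), 'finger_gap': 94.09886760764756}
```

View pics/side0.png

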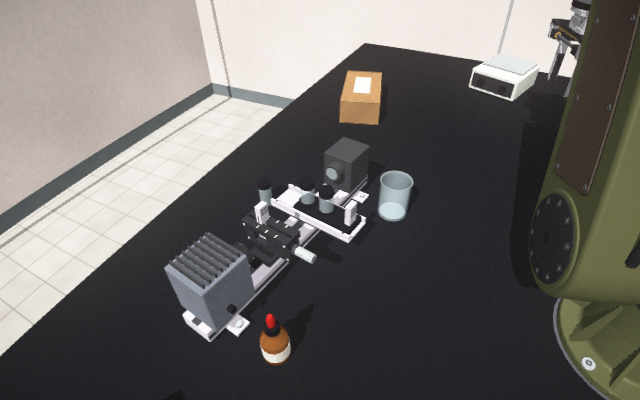

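View pics/top0.png

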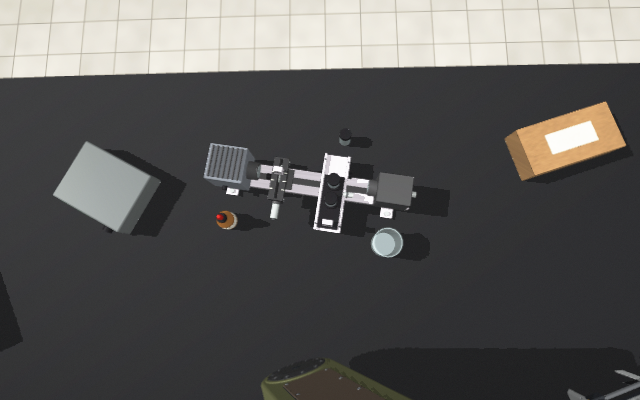

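The side view shows the shutter tab near (262,212), the carriage tab near (350,213), the beaker at (396,196) and the bottle at (275,342). In the top view the shutter tab is near (279,170), the carriage tab near (327,222). I'll enlarge both.

Run:
```python
import cv2,numpy as np
s=cv2.imread("pics/side0.png")[175:265,235:375]; t=cv2.imread("pics/top0.png")[140:240,260:400]
f=lambda a:cv2.resize(a,None,fx=5.6,fy=5.6,interpolation=cv2.INTER_CUBIC)
cv2.imwrite("pics/cs.png",f(s));cv2.imwrite("pics/ct.png",f(t))
```

```text
(no output)
```

View pics/cs.png

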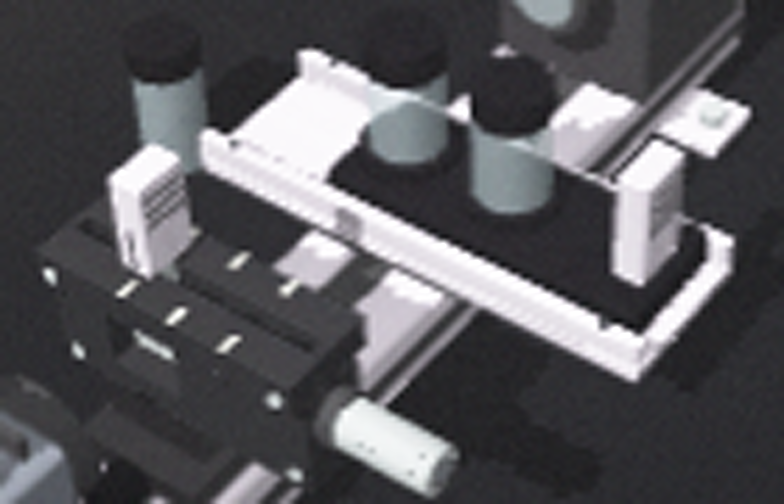

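View pics/ct.png

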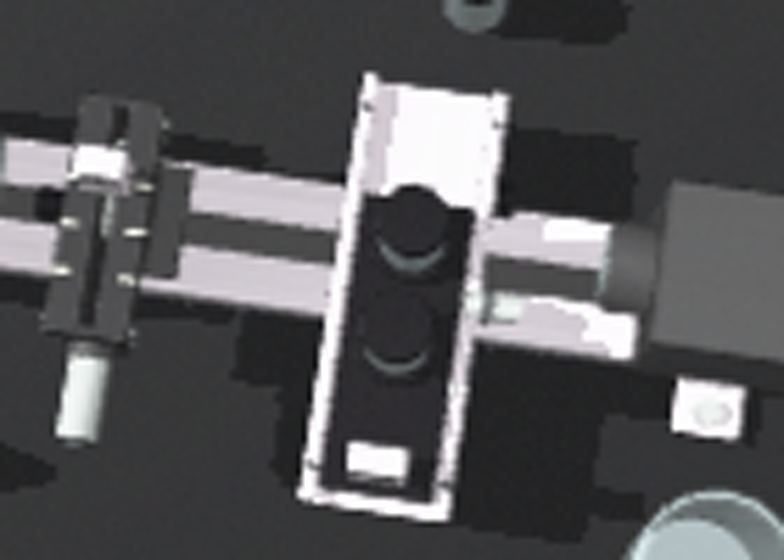

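```bash
cat > h.py <<'E'
import numpy as np,cv2
from cell import read_state,cams
def cal(n):
    c=cams.get_calibration(n);f=200/np.tan(np.radians(c["vertical_fov"]/2))
    return np.array([[f,0,c["cx"]],[0,f,c["cy"]],[0,0,1]]),c["dist_coeffs"],c["R"],c["t"]
def onz(n,uv,z):
    K,d,R,t=cal(n);p=cv2.undistortPoints(np.array([[uv]],float),K,d)[0,0]
    r=R.T@np.array([*p,1]);o=-R.T@t;return o+r*(z-o[2])/r[2]
def proj(n,P):
    K,d,R,t=cal(n);return cv2.projectPoints(np.array(P,float).reshape(-1,1,3),cv2.Rodrigues(R)[0],t.astype(float),K,d)[0][:,0]
E
python3 - <<'E'
from h import *
S=lambda x,y:((x+.5)/5.6-.5+235,(y+.5)/5.6-.5+175)
T=lambda x,y:((x+.5)/5.6-.5+260,(y+.5)/5.6-.5+140)
for nm,z,s,t in [("half",122,(207,288),(101.5,227)),("full",122,(259.5,316),(94.5,275)),("lampclosed",122,(128,288),None),("lamphalf",122,(176,316),(70,222)),("lampfull",122,(229,344),(62,270)),("-yhalf",122,(238,260),(133,232)),("-yfull",122,(290,288),(127,280)),
 ("shtop",161,(147,167),(100,160)),("cartop",118,(650,165),(378,458)),("trayL",74,(635,360),None)]:
    print(nm,onz("side",S(*s),z).round(1),t and onz("top",T(*t),z).round(1))
for nm,z,t in [("beaker rim",90,(387,242)),("bottle",100,(222,217))]: print(nm,onz("top",t,z).round(1))
print("bk side",onz("side",(396,180),90).round(1))
E
```

```text
half [615.5 113.2 122. ] [615.8 112.6 122. ]
full [595.2 116.5 122. ] [595.6 115.4 122. ]
lampclosed [637.1 123.4 122. ] None
lamphalf [617.7 127.1 122. ] [618.1 125.8 122. ]
lampfull [597.5 130.2 122. ] [597.9 129.  122. ]
-yhalf [613.3  98.8 122. ] [613.5  99.5 122. ]
-yfull [592.9 102.5 122. ] [593.3 101.9 122. ]
shtop [633.6 109.7 161. ] [635.5 108.6 161. ]
cartop [517.8   0.8 118. ] [518.4  -0.9 118. ]
trayL [503.4  43.5  74. ] None
beaker rim [ 471.  -139.7   90. ]
bottle [533.7 246.9 100. ]
bk side [ 471.7 -139.3   90. ]
```

Side and top estimates agree within 2 mm. The photometer yaw is about −8.8°, the carriage tab is at (518,0) and the shutter tab at about (635,110). Next is the approach to the carriage, with the fingers shut.

```bash
python3 -m handwheel '[[0.046,-0.039,0,5.7],[0.092,-0.078,0,11.3],[0.137,-0.118,0,17],[0.183,-0.157,0,22.6],[0.229,-0.196,0,28.3]]' 1 20
```

```text
clock: 0.72
eef_pos: [334.6, -255.1, 213.1]
eef_rot: [-3.141, 0.0, -0.157]
wrist_force: [1.0, 0.2, -0.1]
finger_gap: 47.1
```

```bash
python3 -m handwheel '[[0.022,-0.056,0,0],[0.043,-0.112,0,0],[0.064,-0.168,0,0],[0.086,-0.224,0,0],[0.107,-0.280,0,0]]' && python3 -m handwheel '[[0,0,0.04,0],[0,0,0.08,0],[0,0,0.11,0],[0,0,0.119,0],[0,0,0.119,0]]'
python3 - <<'E'
from h import *
im=cams.camera("side");cv2.imwrite("pics/s1.png",cv2.resize(im[110:290,220:460,::-1],None,fx=3,fy=3,interpolation=cv2.INTER_CUBIC))
E
```

```text
clock: 1.35
eef_pos: [484.6, 6.8, 213.3]
eef_rot: [-3.141, 0.0, -0.157]
wrist_force: [0.6, -1.0, -0.5]
finger_gap: 0.7
clock: 1.98
eef_pos: [484.7, 6.9, 94.5]
eef_rot: [-3.141, 0.001, -0.157]
wrist_force: [0.5, -1.1, -0.1]
finger_gap: 0.6
```

View pics/s1.png

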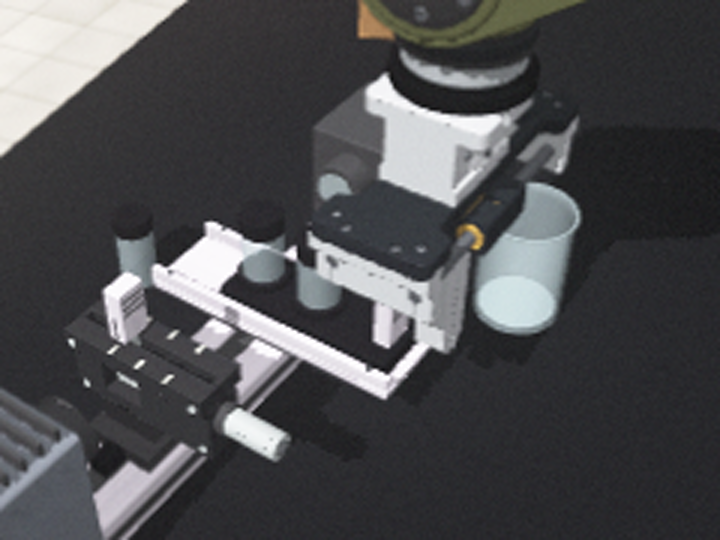

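The closed fingers (crop ≈ (440,320)) stand on the robot's side of the tab (≈ (390,320)), in line with it. Now the push.

```bash
python3 -m handwheel '[[0.008,0,0,0],[0.014,0,0,0],[0.02,0,0,0],[0.026,0,0,0],[0.032,0,0,0]]'; python3 -m handwheel '[[0.003,0,0,0],[0.006,0,0,0],[0.009,0,0,0],[0.012,0,0,0],[0.015,0,0,0]]'
```

```text
clock: 2.65
eef_pos: [517.0, 1.7, 95.1]
eef_rot: [-3.141, -0.0, -0.157]
wrist_force: [-1.7, 0.3, 0.4]
finger_gap: 0.2
clock: 3.28
eef_pos: [531.9, -0.7, 95.1]
eef_rot: [-3.141, -0.0, -0.157]
wrist_force: [-1.3, -0.5, 0.2]
finger_gap: 0.3
```

```bash
for i in 1 ; do python3 -m handwheel '[[0.002,0,0,0],[0.004,0,0,0],[0.006,0,0,0],[0.007,0,0,0],[0.008,0,0,0]]'; done; python3 -m handwheel '[[0.001,0,0,0],[0.002,0,0,0],[0.003,0,0,0],[0.004,0,0,0],[0.004,0,0,0]]'
```

```text
clock: 3.9
eef_pos: [539.9, -1.9, 95.1]
eef_rot: [-3.141, -0.0, -0.157]
wrist_force: [-1.0, -0.1, -0.7]
finger_gap: 0.2
clock: 4.53
eef_pos: [544.0, -2.5, 95.2]
eef_rot: [-3.141, -0.001, -0.157]
wrist_force: [0.7, 0.1, -0.8]
finger_gap: 0.6
```

```bash
python3 -m handwheel '[[0.001,0,0,0],[0.002,0,0,0],[0.003,0,0,0],[0.003,0,0,0]]';  python3 - <<'E'
from h import *
im=cams.camera("side");cv2.imwrite("pics/s2.png",cv2.resize(im[150:270,230:400,::-1],None,fx=4.5,fy=4.5,interpolation=cv2.INTER_CUBIC))
E
```

```text
clock: 5.03
eef_pos: [545.4, -2.7, 95.1]
eef_rot: [-3.141, 0.004, -0.157]
wrist_force: [-15.9, 0.9, 9.6]
finger_gap: 0.7
```

View pics/s2.png

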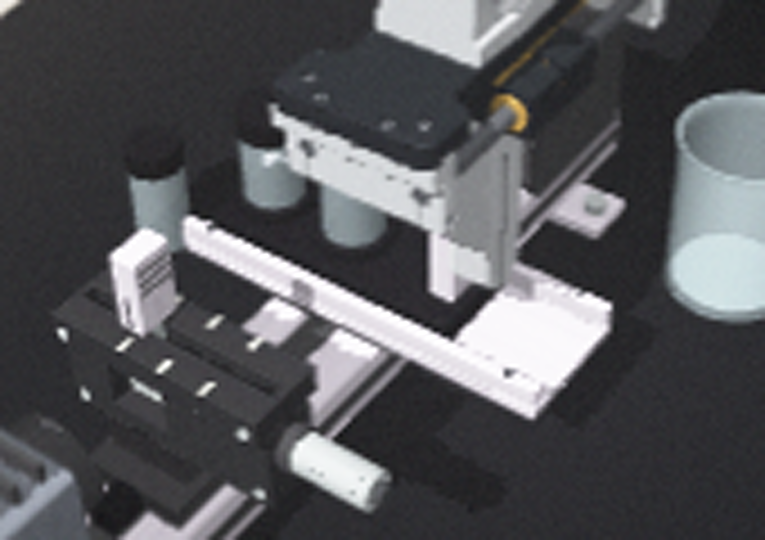

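The tab has moved with the tray, and the force went to about 0 (snap) and then rose to 16 N against the end stop. I'll back off, rise and check the carriage.

```bash
python3 -m handwheel '[[-0.01,0,0,0],[-0.025,0,0,0],[-0.025,0,-0.04,0],[-0.025,0,-0.09,0],[-0.025,0,-0.125,0]]' 0.53 40;  python3 - <<'E'
from h import *
im=cams.camera("top");cv2.imwrite("pics/t3.png",cv2.resize(im[130:250,250:410,::-1],None,fx=5,fy=5,interpolation=cv2.INTER_CUBIC))
E
```

```text
clock: 5.7
eef_pos: [521.2, 1.1, 222.5]
eef_rot: [-3.141, 0.001, -0.157]
wrist_force: [0.1, -0.1, -0.2]
finger_gap: 43.6
```

View pics/t3.png

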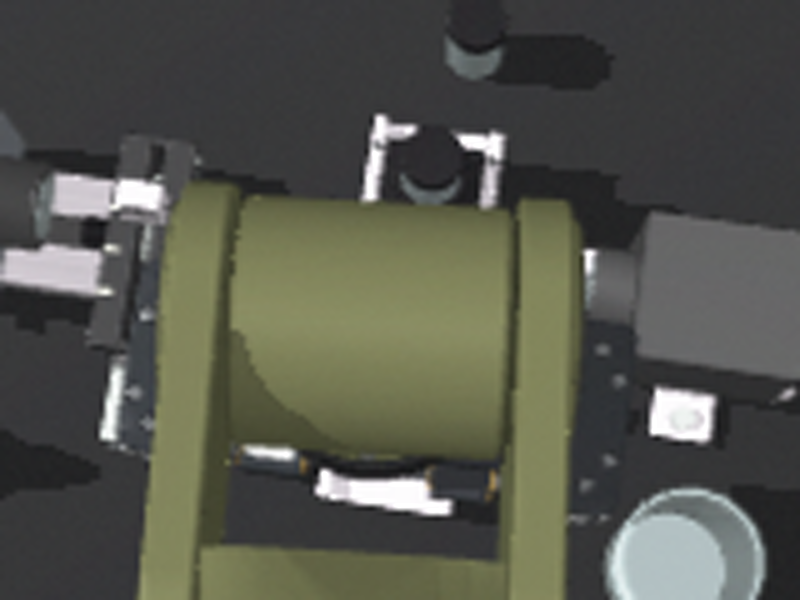

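The arm hides the carriage tab, but the far vial's cap moved from (334,179) to (336,161), about 38 mm. Next I move above the shutter and check from the side.

```bash
python3 -m handwheel '[[0.024,-0.031,0,0],[0.048,-0.063,0,0],[0.072,-0.094,0,0],[0.096,-0.125,0,0],[0.096,-0.125,0.02,0]]';  python3 - <<'E'
from h import *
im=cams.camera("side");cv2.imwrite("pics/s4.png",cv2.resize(im[140:260,220:390,::-1],None,fx=4.6,fy=4.6,interpolation=cv2.INTER_CUBIC))
E
```

```text
clock: 6.38
eef_pos: [638.2, 111.4, 207.2]
eef_rot: [-3.139, -0.006, -0.155]
wrist_force: [-0.3, -0.2, -1.0]
finger_gap: 44.2
```

View pics/s4.png

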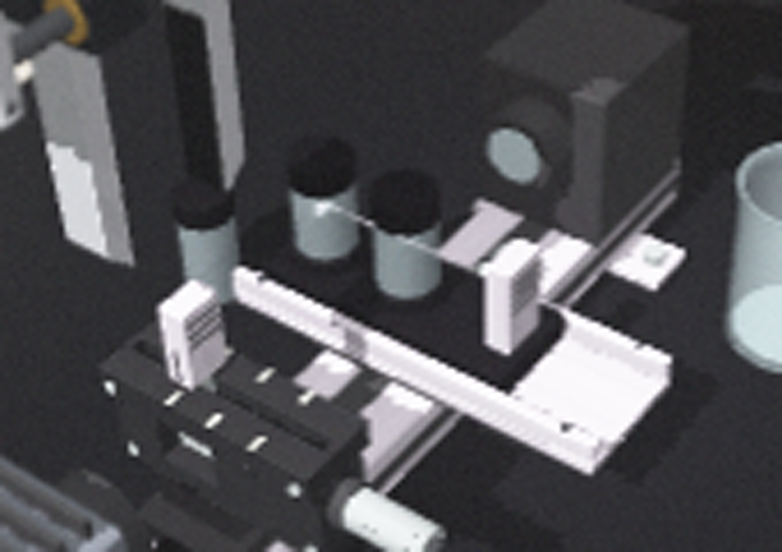

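Run:
```python
from h import *
S=lambda x,y:((x+.5)/4.6-.5+220,(y+.5)/4.6-.5+140)
c=onz("side",S(516,258),118);print("car",c,"shut",onz("side",S(191,298),161))
v=onz("side",S(405,192),128)
d=onz("top",(395,190),126);l=onz("top",(229,163),150)
u=(l-d)[:2];u/=np.linalg.norm(u);n=np.array([u[1],-u[0]])
print("nearvial",v,"det",d,"lamp",l,"yaw",np.degrees(np.arctan2(n[1],n[0])),"vial off beam",n@(v-d)[:2],"tab off beam",n@(c-d)[:2],"shut y",u@(onz("side",S(191,298),161)-c)[:2])
```

```text
car [558.44328687  -6.03743616 118.        ] shut [633.20922642 109.43302423 161.        ]
nearvial [612.83284213 -14.30117685 128.        ] det [ 587.53983039 -157.4632111   126.        ] lamp [652.06493005 221.2057652  150.        ] yaw -9.670304612433796 vial off beam 0.8854732572622974 tab off beam -54.119373051139156 shut y 126.38877076307418
```

The carriage is home: the near vial is within 1 mm of the beam. Lowering over the shutter tab, then gripping.

```bash
python3 -m handwheel '[[-0.003,0.002,0,0],[-0.003,0.002,0.025,0],[-0.003,0.002,0.05,0],[-0.003,0.002,0.068,0],[-0.003,0.002,0.07,0]]'
```

```text
clock: 7.05
eef_pos: [632.9, 108.7, 132.9]
eef_rot: [-3.141, -0.0, -0.156]
wrist_force: [0.3, -0.1, 0.1]
finger_gap: 44.4
```

```bash
python3 -m handwheel '[[0,0,0,0],[0,0,0,0],[0,0,0,0],[0,0,0,0],[0,0,0,0]]' 1 40
```

```text
clock: 7.68
eef_pos: [633.2, 108.8, 133.6]
eef_rot: [-3.141, -0.001, -0.156]
wrist_force: [-1.0, 0.7, 5.2]
finger_gap: 19.6
```

The grip reads 19.6 mm, matching the tab's 20 mm. Drawing it most of the way first.

```bash
python3 -m handwheel '[[-0.003,0,-0.001,0],[-0.006,0,-0.001,0],[-0.009,0,-0.001,0],[-0.012,0,-0.001,0],[-0.015,0,-0.001,0]]'; python3 -m handwheel '[[0,0,0,0],[0,0,0,0]]'
```

```text
clock: 8.3
eef_pos: [618.4, 111.2, 133.7]
eef_rot: [-3.141, -0.001, -0.156]
wrist_force: [9.2, 1.2, -9.0]
finger_gap: 19.5
clock: 8.55
eef_pos: [618.9, 111.2, 133.6]
eef_rot: [-3.14, -0.003, -0.156]
wrist_force: [7.1, 0.6, -3.2]
finger_gap: 19.5
```

The spring force of about 7.4 N matches an opening of 14.6 mm, so the grip isn't slipping. Finishing the last 5.5 mm.

```bash
python3 -m handwheel '[[-0.002,0,0,0],[-0.004,0,0,0],[-0.0055,0,0,0],[-0.0055,0,0,0],[-0.0055,0,0,0]]'
python3 - <<'E'
from h import *
f=[]
for i in range(4):
    im=cams.camera("side");s=read_state();print(s["eef_pos"].round(2),s["wrist_force"].round(1))
t=cams.camera("top")
f=lambda a:cv2.resize(a[:,:,::-1],(780,290),interpolation=cv2.INTER_CUBIC)
cv2.imwrite("pics/s5.png",np.vstack([cv2.resize(im[170:250,230:360,::-1],None,fx=6,fy=6,interpolation=cv2.INTER_CUBIC)]))
E
```

```text
clock: 9.18
eef_pos: [614.0, 112.0, 133.6]
eef_rot: [-3.14, -0.005, -0.156]
wrist_force: [8.8, 0.5, -3.4]
finger_gap: 19.8
[613.96 111.96 133.61] [ 8.  -0.4 -4.4]
[613.98 111.97 133.61] [ 8.4  0.9 -2.9]
[613.98 111.93 133.62] [ 9.1  0.7 -3.5]
[613.97 111.98 133.61] [ 8.6  0.8 -3.5]
```

View pics/s5.png

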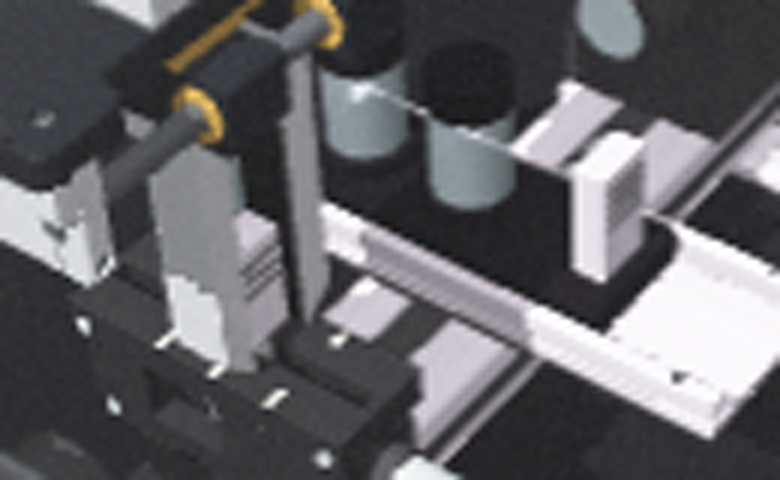

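The tab is held over the middle mark (crop (215,370) on the lamp side) and the carriage tab still stands home at (605,210). The TCP has moved 19.5 mm, so I'll add 0.5 mm and check the tab's own image.

```bash
python3 -m handwheel '[[-0.0003,0,0,0],[-0.0006,0,0,0],[-0.0006,0,0,0],[-0.0006,0,0,0]]'
python3 - <<'E'
from h import *
im=cams.camera("side");s=read_state();print(s["eef_pos"].round(2),s["wrist_force"].round(1),s["finger_gap"])
big=cv2.resize(im[195:245,250:310,::-1],None,fx=10,fy=10,interpolation=cv2.INTER_CUBIC)
U=np.array([.988,-.154,0]);V=np.array([.154,.988,0]);h=np.array([615.6,112.9,0])
for o,c in((17,(0,0,255)),(20,(0,255,0)),(23,(255,0,0))):
    P=[h+U*(20-o)-6*U+V*y+np.array([0,0,z]) for y,z in((10,161),(-10,161),(-10,125),(10,125))]
    q=((proj("side",P)-[250,195]+.5)*10-.5).round().astype(np.int32); cv2.polylines(big,[q],True,c,1)
old=cv2.resize(cv2.imread("pics/side0.png")[195:245,250:310],None,fx=10,fy=10,interpolation=cv2.INTER_CUBIC)[:300]
P=[h+20*U-6*U+V*y+np.array([0,0,z]) for y,z in((10,161),(-10,161),(-10,125),(10,125))]
cv2.polylines(old,[((proj("side",P)-[250,195]+.5)*10-.5).round().astype(np.int32)],True,(0,255,0),1)
cv2.imwrite("pics/s6.png",np.hstack([big[:,100:450],np.vstack([old,np.zeros((200,600,3),np.uint8)])[:,:400]]))
E
```

```text
clock: 9.93
eef_pos: [614.0, 112.0, 133.6]
eef_rot: [-3.14, -0.007, -0.156]
wrist_force: [9.4, -0.1, -3.5]
finger_gap: 20.0
[614.04 111.97 133.63] [ 9.6  1.2 -3.3] 19.536759858505842
```

View pics/s6.png

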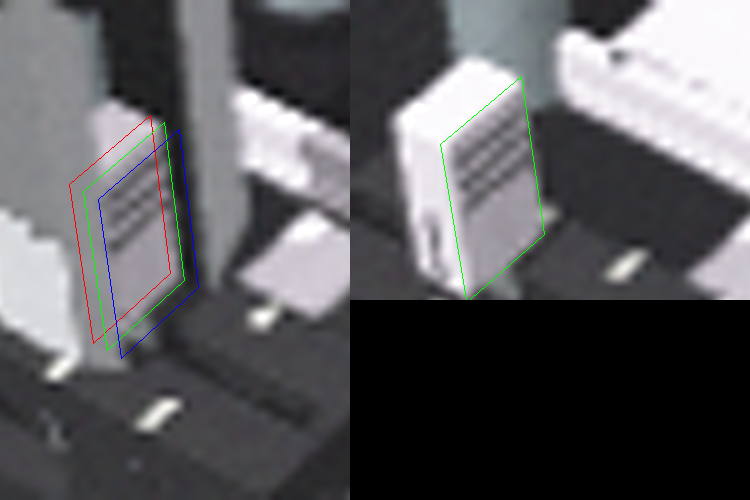

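The held tab fits the 20 mm (green) outline to within about 1 mm, as the closed reference does for 0. The force of about 9.5 N also matches half open. I'll hold steadily for a few seconds, then hand in.

```bash
for i in 1 2 3 4; do python3 -m handwheel '[[0,0,0,0],[0,0,0,0],[0,0,0,0],[0,0,0,0],[0,0,0,0]]' | head -4; done
```

```text
clock: 10.6
eef_pos: [614.6, 111.9, 133.6]
eef_rot: [-3.14, -0.008, -0.156]
wrist_force: [8.6, 0.6, -4.0]
clock: 11.22
eef_pos: [615.1, 111.8, 133.6]
eef_rot: [-3.139, -0.01, -0.156]
wrist_force: [8.2, 1.1, -3.1]
clock: 11.85
eef_pos: [615.6, 111.7, 133.6]
eef_rot: [-3.139, -0.011, -0.156]
wrist_force: [7.6, 0.3, -3.1]
clock: 12.48
eef_pos: [616.0, 111.6, 133.6]
eef_rot: [-3.139, -0.013, -0.156]
wrist_force: [8.8, 0.3, -2.2]
```

Each call takes its target from the sagged pose, so repeated zero rows let the tab creep back, to about 17.4 mm open now. I'll restore it with the sag allowed for, then hold without re-basing.

```bash
python3 -m handwheel '[[-0.0015,0,0,0],[-0.0032,0,0,0],[-0.0032,0,0,0],[-0.0032,0,0,0],[-0.0032,0,0,0]]'
python3 - <<'E'
from h import *
for i in range(30):
    im=cams.camera("side");s=read_state()
    if i%10==9:print(s["clock"],s["eef_pos"].round(2),s["wrist_force"].round(1))
E
```

```text
clock: 13.1
eef_pos: [613.3, 112.1, 133.6]
eef_rot: [-3.139, -0.014, -0.157]
wrist_force: [9.0, 0.6, -2.8]
finger_gap: 20.0
13.6 [613.32 112.07 133.59] [ 7.9  0.6 -3.8]
14.1 [613.33 112.06 133.57] [ 8.7  0.9 -3.2]
14.6 [613.3  112.09 133.55] [ 9.4  0.6 -2.7]
```

Run:
```python
from h import *
im=cams.camera("side")[:,:,::-1].copy();s=read_state();print(s["eef_pos"].round(2))
big=cv2.resize(im[195:245,260:300],None,fx=10,fy=10,interpolation=cv2.INTER_CUBIC)
U=np.array([.988,-.154,0]);V=np.array([.154,.988,0]);h=np.array([615.6,112.9,0])
P=[h-6*U+V*y+np.array([0,0,z]) for y,z in((10,161),(-10,161),(-10,125),(10,125))]
cv2.polylines(big,[((proj("side",P)-[260,195]+.5)*10-.5).round().astype(np.int32)],True,(0,255,0),1)
cv2.imwrite("pics/s7.png",np.hstack([big,cv2.resize(im[130:380,220:420],(400,500))]))
```

```text
[613.34 112.07 133.58]
```

View pics/s7.png

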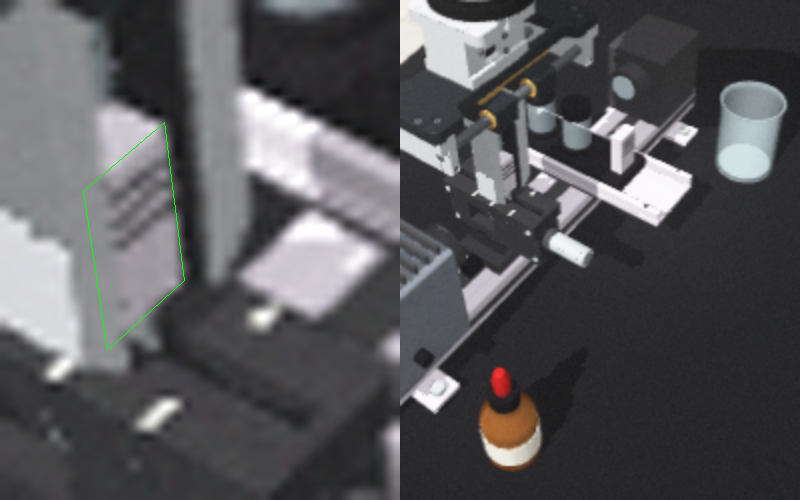

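The tab's face fits the half-open outline (crop (85–185, 125–350)), the carriage is home, and the beaker and bottle are undisturbed. Handing in.

```bash
python3 -c "from cell import manip,read_state; print(read_state()['eef_pos']); manip.sign_off()"
```

```text
[613.33550216 112.07027685 133.58342904]
the job is handed in; nothing more can be done
```

I pushed the carriage home, drew the shutter tab to the half mark, and handed the job in at about 15 s with the gripper still holding the tab.

- **Carriage:** the push force fell to about 0 when the detent snapped, then rose to 16 N on the end stop. The side camera afterwards put the near vial within 1 mm of the beam line, and the last picture still showed the carriage home.
- **Shutter:** I gripped the tab only after the carriage was home. At the end it was 20.1 mm open by gripper travel and held steady for 1.5 s. The spring force of about 9 N and the tab's outline in the last picture both agreed with half open. By gripper travel it never went past about 20 mm.
- **One fault, corrected:** my first hold, using repeated zero rows, let the tab creep back from about 19.5 to 17.4 mm over 2.5 s. I drew it back to 20 mm and held it again before handing in.
- **Glassware:** the last picture shows the beaker and dropper bottle standing undisturbed. The spare vial was still upright in an earlier picture, taken before I lowered the gripper onto the shutter, but the arm hid it in the last one, so I did not recheck it.
- **Unexplained reading:** the wrist showed an upward force of about 5 N when I gripped the tab, and about 3 N downward while holding. The fingertips were close over the shutter housing, so they may have brushed it lightly.

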